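# Set out heat sinks and solid-state relay on their heat-proof tiles

## Robot

A 6-joint arm with a two-finger parallel gripper is mounted at the origin on the work surface. World frame = base frame: x ahead of the robot, y to its left, z up, the work surface at z = 0. Lengths are in mm, angles in rad, forces in N, time in s.
With the tool pointing down it reaches from about 375 to 900 mm from the base axis. Payload 3.1 kg.
Tool frame: the origin (TCP) lies between the finger pads; the fingertips stand 17 mm ahead of it and the grasp point (between the pads) lies 2 mm behind it; z points along the fingers, y is the line along which they close (so a half turn about z gives the same grasp; the last joint's range is limited). The gripper opens to 85 mm and grips with 20 to 120 N. Pads are 22 mm wide; open, the fingers measure 114 mm over their backs; the gripper's body (76 mm by 85 mm) begins 54 mm behind the grasp point. The pads swing forward as they close: fully open they stand 13 mm farther back than shut.
Start: joints at [-0.178, 0.527, 1.433, -0, 1.181, -0.178], TCP at [624.977, 0.034, 248.31] pointing down, gripper open.
Joint ranges: [-3.08, 3.08], [-0.75, 2.2], [0.22, 2.44], [-1.43, 4.57], [0, 2.65], [-2.85, 2.85]. Speed limits (rad/s): [2.79, 2.79, 3.14, 3.14, 3.14, 3.14].

## Interface

Orientations are given as a 3x3 rotation matrix whose columns are the frame's x, y, z axes.
In Python, from workcell import observe, capture, job_done gives the robot as it stands.
- The arm moves only by the tool servo_tool, never from a script. Its argument "deltas" is a list of rows, each a list of 7 numbers: the gripper command: -1 is shut, 1 is fully open, values between are in proportion, then the shift along the tool's x, y, z in cm, then the turn, a rotation vector about the tool's x, y, z in degrees. In form: [[gripper, x, y, z, rx, ry, rz], ...]. A call has 1 to 10 rows; each row shifts and turns the commanded pose from where the row before left it, along the tool's axes as they then stand; what a row does not reach is not made up. A row lasts 1/10 s, in which the tool goes at most 50 mm and 8.59 degrees, less where a joint would pass 70% of its speed; a pose out of reach is approached as far as the arm can. A call with a gripper value outside its range is refused whole. The fingers move at their own pace and stop on an object; "squeeze" is the grip in N (left out, the last holds). Time passes only in rows, so rows that do not move let the fingers close. It gives the time, the measured TCP pose, the force, the opening and the grip force at its end, in the units of the state.
- observe(): the state, without advancing time (a new reading comes with each control period).
- capture(name): name is "scene" or "side" or "wrist"; returns a dict with "color" (384x512x3 uint8, red, green, blue), "fx", "fy", "cx", "cy" (pixels), "view" (4x4, takes a point from world to camera coordinates). Camera axes: x right, y down, z forward; pixel columns grow to the right and rows downward; lengths in mm; the calibration is good to about 2 mm. A picture is of the moment at which its call begins. There is no depth.
- job_done(): hands the job in; it is judged then, once.
The state is a dict: "clock": time; "joint_pos": joint angles; "qvel": joint speeds; "joint_torque": joint torques, N m; "position": TCP position; "ee_rot": TCP orientation; "ft_force": force on the tool from outside, world axes, zero at the start; "ft_torque": the same for the moment, N m; "opening": opening from 0.0 (shut) to 1.0 (fully open); "finger_force": force on a finger pad.
Only numpy, scipy, OpenCV 4.12 (cv2) and the standard library are available. Lean on these libraries where they do the work, as an engineer would, in place of code of your own. Each camera call takes 0.05 s, during which the arm holds its last target. There are 200 camera calls.

## Task

Set out the heat-sink cooling practical: put each of the three finned aluminium heat sinks, flat face up, centred and square on its own white heat-proof tile - the largest lengthwise on the oblong tile, the middle one on the larger square tile, the smallest on the smaller square tile. Only when the largest heat sink is standing on its tile and let go, put the solid-state relay on top of it, centred and lengthwise, terminals up. Set each thing down without dropping it, and leave the breadboard, transformer and capacitor standing among them where they are.

Things in the scene. Friction and masses are not known exactly. Their poses are not given: they have to be found in the camera images.
- sink_large: the largest bare aluminium heat sink: 96 mm long (x) x 64 mm wide (y) x 30 mm high (z), as one block with plane upright sides to grip; starts and stays flat drilled face up, standing on its fins, which run along x; about 210 g. Origin: centre of its underside
- sink_medium: the middle-sized bare aluminium heat sink: 64 mm long (x) x 50 mm wide (y) x 25 mm high (z), as one block with plane upright sides to grip; starts and stays flat drilled face up, standing on its fins, which run along x; about 95 g. Origin: centre of its underside
- sink_small: the smallest bare aluminium heat sink: 36 mm long (x) x 32 mm wide (y) x 20 mm high (z), as one block with plane upright sides to grip; starts and stays flat drilled face up, standing on its fins, which run along x; about 25 g. Origin: centre of its underside
- relay: panel-mount solid-state relay: white moulded block on a steel base with four screw terminals on top, two at each end; 58 mm long (x) x 45 mm wide (y) x 26 mm high (z), grip across its width; about 85 g. Starts base down, terminals up, and stays so. Origin: centre of its underside
- tile_large: white glazed ceramic tile, oblong, 150 (x) x 100 (y) mm and 8 mm thick, fixed flat on the mat. Origin: centre of its underside (its top is 8 mm above that); x along its long side, z up
- tile_medium: white glazed ceramic tile, the larger square one, 100 x 100 mm and 8 mm thick, fixed flat on the mat. Origin: centre of its underside (its top is 8 mm above that); x and y along its sides, z up
- tile_small: white glazed ceramic tile, the smaller square one, 75 x 75 mm and 8 mm thick, fixed flat on the mat. Origin: centre of its underside (its top is 8 mm above that); x and y along its sides, z up
- breadboard: bystander: purple plastic breadboard, loose, 83 mm (x) x 55 mm (y) x 9 mm high, lying flat. Origin: centre of its underside
- transformer: bystander: small mains transformer, loose, dark iron core with amber winding; over its feet 66 mm (x), 36 mm (y), 43 mm high. Origin: centre of its underside
- capacitor: bystander: upright screw-terminal electrolytic capacitor, loose, grey cylinder 35 mm in diameter, 54 mm high with its two terminals. Origin: centre of its underside
There are look-alikes about, which are no part of the job. Leave any turquoise look-alike of the sink_large alone.

How it is judged (in metres and radians):
On the way, in this order (a step that is already met when the one before it is completed fails the run):
1. the largest heat sink stands centred and lengthwise on the oblong tile, let go, with the relay not yet on it (horizontal distance between sink_large and tile_large below 0.012 m and z of sink_large in the frame of tile_large between 0.004 and 0.012 m and angle between sink_large's own z axis and vertical below 0.08 rad and angle between the x axis of sink_large and the x axis of tile_large, either way round below 0.26 rad and linear speed of sink_large below 0.02 m/s and contact force between the fingers and sink_large below 0.1 N and horizontal distance between relay and sink_large above 0.06 m), for 0.2 s.
2. the relay stands centred and lengthwise on the largest heat sink, let go (horizontal distance between relay and sink_large below 0.008 m and z of relay in the frame of sink_large between 0.026 and 0.034 m and angle between relay's own z axis and vertical below 0.08 rad and angle between the x axis of relay and the x axis of sink_large, either way round below 0.26 rad and linear speed of relay below 0.02 m/s and contact force between the fingers and relay below 0.1 N), for 0.2 s.
At the end, for the whole second after the job is handed in: Each heat sink rests flat face up within 12 mm of the centre of its own tile, square to it within 15 degrees (the largest lengthwise); the relay rests base down on the largest, within 8 mm of its centre and 15 degrees of its length. All are released and at rest (all of step 2 and horizontal distance between sink_large and tile_large below 0.012 m and z of sink_large in the frame of tile_large between 0.004 and 0.012 m and angle between each of sink_large, sink_medium, sink_small's own z axis and vertical below 0.08 rad and angle between the x axis of sink_large and the x axis of tile_large, either way round below 0.26 rad and linear speed of each of sink_large, sink_medium, sink_small below 0.02 m/s and contact force between the fingers and sink_large below 0.1 N and horizontal distance between sink_medium and tile_medium below 0.012 m and z of sink_medium in the frame of tile_medium between 0.004 and 0.012 m and (angle between the x axis of sink_medium and the x axis of tile_medium, either way round below 0.26 rad or angle between the x axis of sink_medium and the y axis of tile_medium, either way round below 0.26 rad) and contact force between the fingers and sink_medium below 0.1 N and horizontal distance between sink_small and tile_small below 0.012 m and z of sink_small in the frame of tile_small between 0.004 and 0.012 m and (angle between the x axis of sink_small and the x axis of tile_small, either way round below 0.26 rad or angle between the x axis of sink_small and the y axis of tile_small, either way round below 0.26 rad) and contact force between the fingers and sink_small below 0.1 N); the robot touches nothing.
It fails at once if a heat sink or the relay is dropped (falls freely from more than about 20 mm) ((linear speed of sink_large above 0.65 m/s and contact force between the fingers and sink_large below 0.05 N) or (linear speed of sink_medium above 0.65 m/s and contact force between the fingers and sink_medium below 0.05 N) or (linear speed of sink_small above 0.65 m/s and contact force between the fingers and sink_small below 0.05 N) or (linear speed of relay above 0.65 m/s and contact force between the fingers and relay below 0.05 N)).
It fails at once if the breadboard, transformer or capacitor is shifted by more than 20 mm (distance of any of breadboard, transformer, capacitor from where it was at the start of the episode above 0.02 m).
It fails at once if the transformer or capacitor is knocked over (angle between any of transformer, capacitor's own z axis and vertical above 0.5 rad).
It also fails if it takes over 112 s, if anything falls off the work surface, if the arm or the gripper's body presses on something with over 40 N, if the wrist force passes 120 N, or if a joint passes its speed limit or range.

## Working session

There is one attempt and no reset: what is moved stays moved. The work goes in short steps, Python scripts to look and compute and a tool call to move; the robot and the scene stay as the last step left them, time stands still between calls to the robot, and variables do not carry over. Pictures are saved under pics/ and viewed, at most 14 in all, crops included, and the job is handed in when it is done.

Besides the shell and the picture viewer there is one more tool, called after "Emit:" as a command line: name --pt "numbers of a row" for each row, then --argument value for the rest. servo_tool: Moves the arm, as the interface text tells. Its arguments: {"type":"object","properties":{"deltas":{"type":"array"},"squeeze":{"type":"number"}},"required":["deltas"]}

```bash
mkdir -p pics; cat > h.py <<'E'
import numpy as np, cv2, json
from workcell import observe, capture, job_done
def snap(cam,name):
    c=capture(cam); cv2.imwrite(f'pics/{name}.png',cv2.cvtColor(c['color'],cv2.COLOR_RGB2BGR))
    np.savez(f'pics/{name}.npz',**{k:np.array(v) for k,v in c.items()}); return c
def ray(c,uv,z):
    V=np.array(c['view'],float); R=V[:3,:3];o=-R.T@V[:3,3]
    d=R.T@np.array([(uv[0]-c['cx'])/c['fx'],(uv[1]-c['cy'])/c['fy'],1])
    return (o+d*(z-o[2])/d[2])
def proj(c,p):
    V=np.array(c['view'],float); q=V[:3,:3]@np.array(p,float)+V[:3,3]
    return np.array([c['fx']*q[0]/q[2]+c['cx'],c['fy']*q[1]/q[2]+c['cy']])
E
python3 - <<'E'
from h import *
ims=[]
for n in ['scene','side','wrist']:
    c=snap(n,n+'0'); V=np.array(c['view']);print(n,c['fx'],-V[:3,:3].T@V[:3,3],V[2,:3])
    cv2.imwrite(f'pics/{n}0b.png',cv2.resize(cv2.imread(f'pics/{n}0.png'),(800,600),interpolation=cv2.INTER_CUBIC))
print(observe())
E
```

```text
scene 496.996785675675 [1137.64666286 -953.67595336  806.34088897] [-0.42168134  0.70913465 -0.56507778]
side 390.1352160445757 [  -6.09961847 -513.6229412   615.28990204] [ 0.60421815  0.54532312 -0.58098462]
wrist 264.85559236260315 [624.80058145  80.66213385 373.0909601 ] [-0.00144721 -0.31634892 -0.9486418 ]
{'clock': 0.15, 'joint_pos': array([-1.78512341e-01,  5.28288048e-01,  1.43363567e+00,  2.46454108e-05,
        1.18141580e+00, -1.78486888e-01]), 'qvel': array([-0.00041137, -0.00211343, -0.00307102, -0.00017006,  0.00079626,
        0.00083045]), 'joint_torque': array([ 1.17890530e-03, -4.42742836e+01, -1.78276026e+01, -2.15643640e-04,
        5.61750654e-03, -9.84718270e-06]), 'position': array([6.24461972e+02, 1.25308898e-01, 2.47527827e+02]), 'ee_rot': array([[ 3.51140039e-05,  9.99998529e-01, -1.71505065e-03],
       [ 9.99999944e-01, -3.45435917e-05,  3.32620515e-04],
       [ 3.32560782e-04, -1.71506224e-03, -9.99998474e-01]]), 'ft_force': array([-0.27439069, -0.20584113,  0.08522718]), 'ft_torque': array([ 0.05028517, -0.0434629 ,  0.02160174]), 'finger_force': 0.0, 'opening': 0.9981924811073178}
```

View pics/scene0b.png

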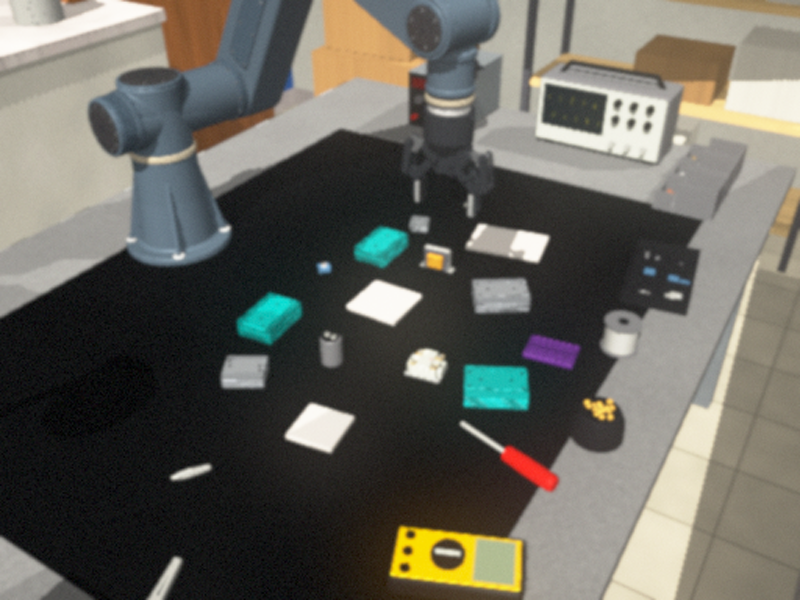

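View pics/side0b.png

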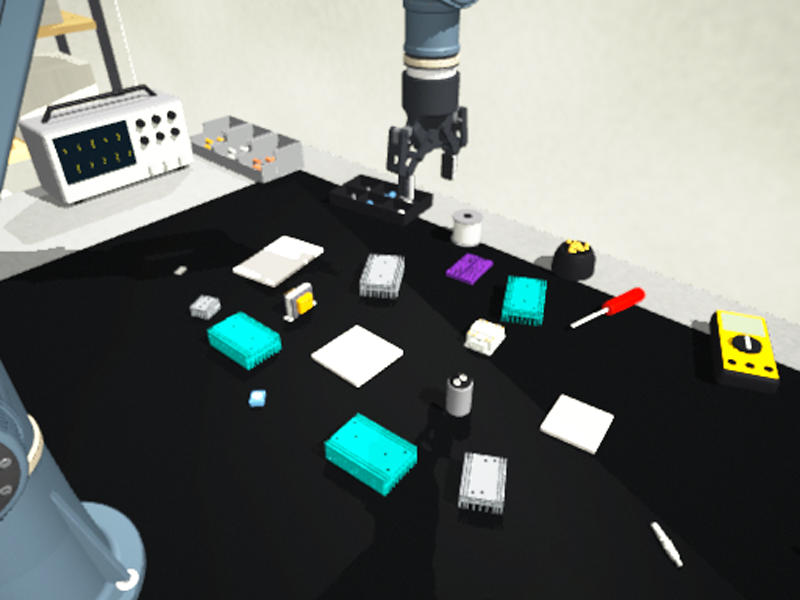

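Left to right in the 800x600 scene view, candidates for the large sink are grey (501,295), turquoise (270,317), (381,246) and (496,387). Only the grey one is bare aluminium. The medium sink is (245,371) and the small one (420,224); the blue cube at (324,267) is a distractor. The relay is (427,364). The tiles are oblong (508,242), larger square (384,302) and smaller square (320,427).

```bash
python3 - <<'E'
from h import *
S=dict(np.load('pics/scene0.npz'));D=dict(np.load('pics/side0.npz'));k=.64
P={'L':((501,287),(383,268),30),'M':((246,363),(484,474),25),'s':((421,220),(205,301),20),'relay':((428,356),(487,329),26),
'tL':((508,241),(278,260),8),'tM':((384,301),(357,354),8),'ts':((320,426),(577,423),8),'trans':((437,245),(299,288),43),'cap':((331,338),(460,381),50),'bb':((552,350),(469,267),9),
'tq1':((270,308),(371,446),30),'tq2':((382,238),(245,333),30),'tq3':((496,379),(525,293),30)}
for n,(a,b,z) in P.items():
    p,q=ray(S,np.array(a)*k,z)[:2],ray(D,np.array(b)*k,z)[:2];print(n,p.round(),q.round())
ims=np.load('pics/scene0.npz')['color'][:,:,::-1]; a=ims[120:300,120:370]
imd=np.load('pics/side0.npz')['color'][:,:,::-1]; 
cv2.imwrite('pics/crop1.png',np.vstack([cv2.resize(ims[165:205,290:350],(780,520)) [:300],cv2.resize(imd[150:200,210:285],(780,520))[:300]]))
# contour tile corners
for n,c,im in (('sc',S,ims),('sd',D,imd)):
  g=cv2.cvtColor(im,cv2.COLOR_BGR2HSV); m=((g[...,1]<60)&(g[...,2]>110)).astype(np.uint8)
  nl,lab,st,ce=cv2.connectedComponentsWithStats(m)
  for t in ('tL','tM','ts','L','M','relay','s'):
    uv=(np.array(P[t][0 if n=='sc' else 1])*k).astype(int); l=lab[uv[1],uv[0]]
    if l==0: print(n,t,'none');continue
    ct=max(cv2.findContours((lab==l).astype(np.uint8),0,1)[0],key=cv2.contourArea)[:,0,:]
    w=np.array([ray(c,p,P[t][2])[:2] for p in ct],np.float32); print(n,t,st[l][4],[np.round(x) for x in cv2.minAreaRect(w)])
E
```

```text
L [669. 140.] [671. 139.]
M [ 414. -263.] [ 417. -267.]
s [406. 299.] [403. 304.]
relay [653. -98.] [ 653. -104.]
tL [593. 334.] [583. 334.]
tM [493.  19.] [487.  22.]
ts [ 589. -304.] [ 584. -303.]
trans [505. 191.] [515. 187.]
cap [ 511. -165.] [ 506. -161.]
bb [812.  41.] [806.  45.]
tq1 [ 353. -129.] [ 355. -138.]
tq2 [386. 178.] [388. 168.]
tq3 [774. -98.] [774. -96.]
sc tL 890 [array([592., 330.]), array([157., 122.]), np.float64(11.0)]
sc tM 895 [array([492.,  19.]), array([110., 117.]), np.float64(1.0)]
sc ts 914 [array([ 588., -305.]), array([81., 86.]), np.float64(8.0)]
sc L 719 [array([678., 119.]), array([100., 105.]), np.float64(31.0)]
sc M 533 [array([ 424., -279.]), array([69., 73.]), np.float64(31.0)]
sc relay 441 [array([ 661., -116.]), array([65., 79.]), np.float64(12.0)]
sc s 106 [array([408., 284.]), array([36., 68.]), np.float64(30.0)]
sd tL 1019 [array([587., 336.]), array([162., 113.]), np.float64(11.0)]
sd tM 1288 [array([488.,  23.]), array([107., 109.]), np.float64(1.0)]
sd ts 1066 [array([ 585., -301.]), array([84., 78.]), np.float64(8.0)]
sd L 611 [array([655., 128.]), array([139.,  72.]), np.float64(35.0)]
sd M 929 [array([ 408., -271.]), array([82., 52.]), np.float64(31.0)]
sd relay 404 [array([ 636., -109.]), array([78., 58.]), np.float64(10.0)]
sd s 209 [array([394., 291.]), array([59., 50.]), np.float64(25.0)]
```

View pics/crop1.png

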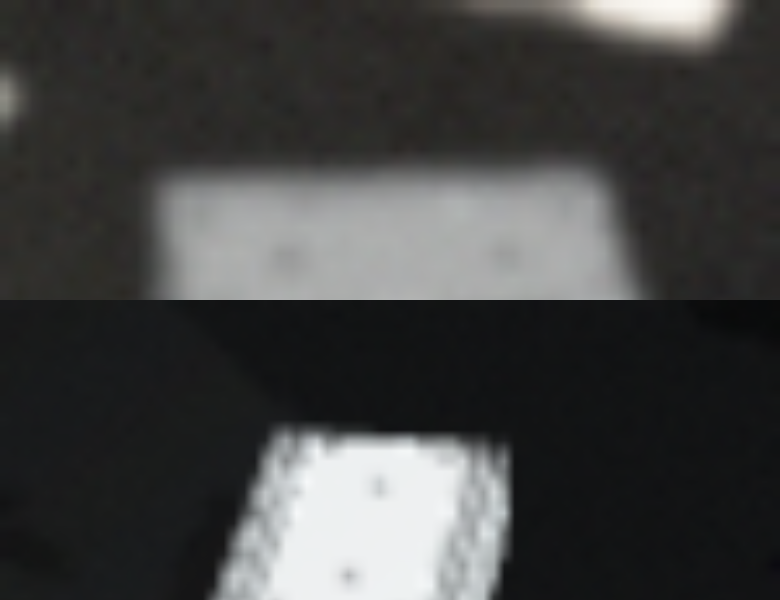

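View pics/wrist0b.png

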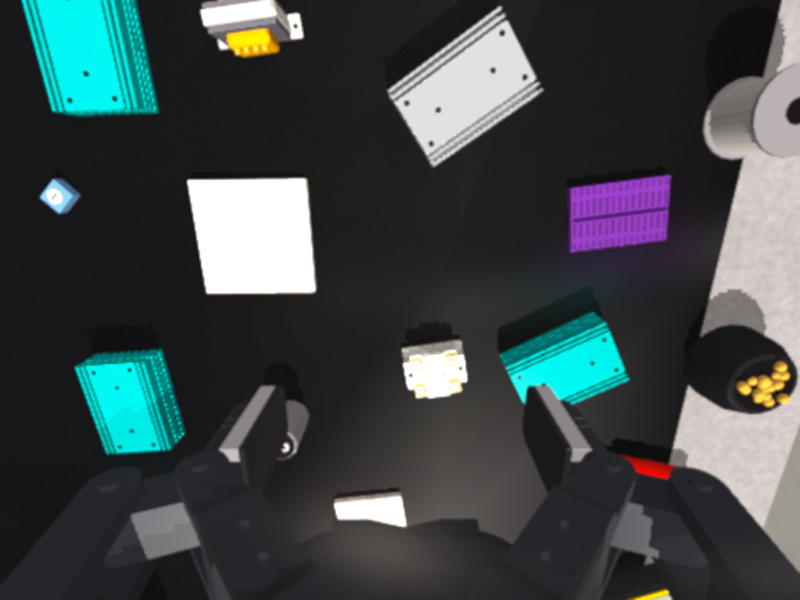

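Crop 1 shows grey aluminium with drill holes in both views, so the choice is confirmed. The start wrist view shows the large sink at (465,87), the relay at (435,368) and tile_medium at (252,235).

```bash
cat >> h.py <<'E'
def rect(c,p,z,vmin=110,smax=60,show=True):
    """minAreaRect on plane z of the pale blob under world point p"""
    g=cv2.cvtColor(np.ascontiguousarray(c['color']),cv2.COLOR_RGB2HSV)
    m=((g[...,1]<smax)&(g[...,2]>vmin)).astype(np.uint8)
    m=cv2.morphologyEx(m,cv2.MORPH_CLOSE,np.ones((3,3)))
    n,lab,st,ce=cv2.connectedComponentsWithStats(m)
    uv=proj(c,[p[0],p[1],z])
    yy,xx=np.nonzero(lab); i=np.argmin((xx-uv[0])**2+(yy-uv[1])**2); l=lab[yy[i],xx[i]]
    ct=max(cv2.findContours((lab==l).astype(np.uint8),0,1)[0],key=cv2.contourArea)[:,0,:]
    w=np.array([ray(c,q,z)[:2] for q in ct],np.float32)
    (x,y),(a,b),t=cv2.minAreaRect(w)
    if a<b: a,b,t=b,a,t+90
    t=(t+90)%180-90
    r=dict(xy=(round(x,1),round(y,1)),size=(round(a,1),round(b,1)),long_deg=round(t,1),bbox=st[l].tolist())
    if show: print(r)
    return r
def go(p,yaw=None):
    """needed shift in tool axes (cm) to world xyz p and rz (deg) to bring tool y to world yaw"""
    o=observe(); R=o['ee_rot']; s=R.T@(np.array(p,float)-o['position'])/10
    y=np.degrees(np.arctan2(R[1,1],R[0,1])); out=[s.round(2).tolist(),'yaw',round(y,1)]
    if yaw is not None: out+=['rz',round(((y-yaw)+90)%180-90,1)]
    print(out,'j',o['joint_pos'].round(2).tolist())
E
python3 - <<'E'
from h import *
W=dict(np.load('pics/wrist0.npz'))
rect(W,(670,140),30);rect(W,(490,20),8);rect(W,(653,-100),26)
go((670,140,130),-55)
E
```

```text
{'xy': (668.5, 135.3), 'size': (97.7, 65.4), 'long_deg': 33.8, 'bbox': [248, 4, 100, 103, 5220]}
{'xy': (491.1, 22.1), 'size': (103.0, 100.8), 'long_deg': 0.4, 'bbox': [120, 114, 83, 74, 5494]}
{'xy': (652.3, -98.9), 'size': (58.8, 56.2), 'long_deg': 8.9, 'bbox': [257, 218, 43, 37, 1276]}
[[13.98, 4.57, 11.75], 'yaw', np.float64(-0.0), 'rz', np.float64(55.0)] j [-0.18, 0.53, 1.43, 0.0, 1.18, -0.18]
```

Emit:
servo_tool --pt "1 3.5 1.1 2.8 0 0 0" --pt "1 3.5 1.1 3 0 0 0" --pt "1 3.5 1.1 3 0 0 0" --pt "1 3 1.1 3 0 0 0" --pt "1 0 0 0 0 0 8" --pt "1 0 0 0 0 0 8" --pt "1 0 0 0 0 0 8" --pt "1 0 0 0 0 0 8" --pt "1 0 0 0 0 0 8" --pt "1 0 0 0 0 0 8" --squeeze 50

```text
clock: 1.15
position: [668.7, 135.1, 129.8]
ee_rot: [[0.747, 0.665, -0.001], [0.665, -0.747, -0.0], [-0.001, -0.001, -1.0]]
ft_force: [0.2, -0.4, 0.1]
opening: 1.005
finger_force: 0.0
```

Emit:
servo_tool --pt "1 0 0 0 0 0 8" --pt "1 0 0 0 0 0 0" --pt "1 0 0 0 0 0 0"

```text
clock: 1.45
position: [668.8, 135.0, 130.0]
ee_rot: [[0.827, 0.562, -0.001], [0.562, -0.827, -0.0], [-0.001, -0.0, -1.0]]
ft_force: [-0.0, -0.3, -0.3]
opening: 1.001
finger_force: 0.0
```

```bash
python3 - <<'E'
from h import *
W=snap('wrist','w1'); r=rect(W,(668,136),30); go((*r['xy'],20),r['long_deg']+90)
E
```

```text
{'xy': (669.6, 136.1), 'size': (97.5, 64.7), 'long_deg': 33.7, 'bbox': [220, 146, 76, 103, 7272]}
[[0.13, -0.04, 11.01], 'yaw', np.float64(-55.9), 'rz', np.float64(0.4)] j [0.04, 0.74, 1.37, 0.0, 1.03, 1.01]
```

View pics/w1.png

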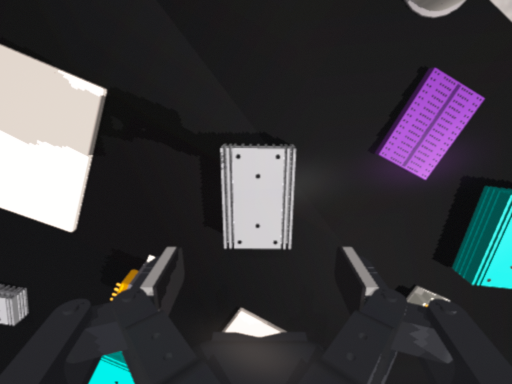

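The sink sits centred and square at (258,197) between the fingers, with no neighbour in the finger paths. I'll descend and grip.

Emit:
servo_tool --pt "1 0.13 0 2.5 0 0 0" --pt "1 0 0 2.5 0 0 0" --pt "1 0 0 2.5 0 0 0" --pt "1 0 0 2 0 0 0" --pt "1 0 0 1.4 0 0 0" --pt "1 0 0 0 0 0 0" --pt "-1 0 0 0 0 0 0" --pt "-1 0 0 0 0 0 0" --pt "-1 0 0 0 0 0 0" --pt "-1 0 0 0 0 0 0"

```text
clock: 2.5
position: [671.1, 135.9, 22.8]
ee_rot: [[0.829, 0.559, 0.003], [0.559, -0.829, 0.0], [0.002, 0.001, -1.0]]
ft_force: [0.5, 0.3, 4.4]
opening: 0.737
finger_force: 58.7
```

Emit:
servo_tool --pt "-1 0 0 0 0 0 0" --pt "-1 0 0 0 0 0 0" --pt "-1 0 0 -1.5 0 0 0" --pt "-1 0 0 -3 0 0 0" --pt "-1 0 0 -3 0 0 0" --pt "-1 0 0 -3 0 0 0" --pt "-1 0 0 0 0 0 8" --pt "-1 0 0 0 0 0 8" --pt "-1 0 0 0 0 0 7" --pt "-1 0 0 0 0 0 0"

```text
clock: 3.5
position: [669.3, 135.7, 126.3]
ee_rot: [[0.982, 0.191, -0.001], [0.191, -0.982, -0.0], [-0.001, -0.0, -1.0]]
ft_force: [0.1, -0.1, -2.7]
opening: 0.737
finger_force: 58.1
```

```bash
python3 - <<'E'
from h import *
W=snap('wrist','w2'); rect(W,(589,333),8); go((589,333,128),11+90)
E
```

```text
{'xy': (590.3, 333.5), 'size': (151.0, 105.4), 'long_deg': 11.3, 'bbox': [0, 159, 116, 136, 13022]}
[[-4.08, -20.91, -0.17], 'yaw', np.float64(-78.9), 'rz', np.float64(0.1)] j [0.04, 0.74, 1.37, -0.0, 1.03, 1.41]
```

Emit:
servo_tool --pt "-1 -0.8 -4 0 0 0 0" --pt "-1 -0.8 -4 0 0 0 0" --pt "-1 -0.8 -4 0 0 0 0" --pt "-1 -0.8 -4 0 0 0 0" --pt "-1 -0.8 -4 0 0 0 0" --pt "-1 0 -0.9 0 0 0 0" --pt "-1 0 0 0 0 0 0" --pt "-1 0 0 0 0 0 0"

```text
clock: 4.35
position: [591.2, 332.6, 126.2]
ee_rot: [[0.981, 0.192, 0.0], [0.192, -0.981, -0.001], [-0.0, 0.001, -1.0]]
ft_force: [0.2, -0.0, -1.7]
opening: 0.736
finger_force: 58.1
```

```bash
python3 - <<'E'
from h import *
for n in ('wrist','side','scene'):
    W=snap(n,n+'3')
im=[cv2.imread(f'pics/{n}3.png') for n in ('wrist','side')]
cv2.imwrite('pics/c3.png',cv2.resize(np.hstack([im[0],cv2.resize(im[1][60:300,60:320],(416,384))]),(800,331)))
go((590,333.5,128),11+90)
E
```

```text
[[-0.13, -0.21, -0.18], 'yaw', np.float64(-79.1), 'rz', np.float64(-0.1)] j [0.35, 0.74, 1.39, -0.0, 1.02, 1.73]
```

View pics/c3.png

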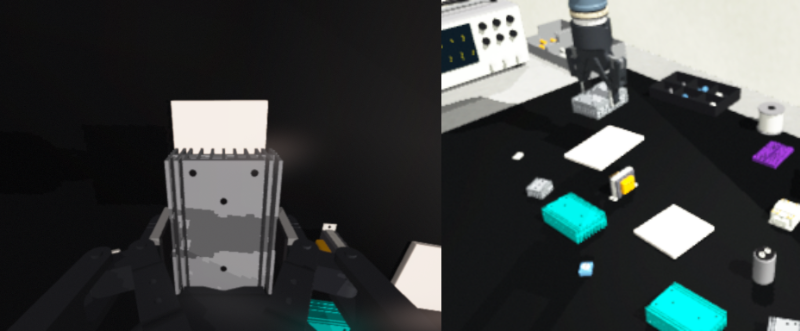

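```bash
python3 - <<'E'
from h import *
W=dict(np.load('pics/wrist3.npz'));g=cv2.cvtColor(W['color'],cv2.COLOR_RGB2GRAY)
m=(g[:175,150:350]>150).astype(np.uint8)
ct=max(cv2.findContours(m,0,1)[0],key=cv2.contourArea)[:,0,:]+[150,0]
w=np.array([ray(W,q,8)[:2] for q in ct]); a=np.radians(11.2)
u=np.array([np.cos(a),np.sin(a)]);v=np.array([-u[1],u[0]])
print('u max',(w@u).max()-75,'v',(w@v).min(),(w@v).max())
U,Vv=(w@u).max()-75,((w@v).min()+(w@v).max())/2
print('tile',U*u+Vv*v); print('edge pts angle',cv2.minAreaRect(w.astype(np.float32)))
p=observe()['position'][:2];print('tcp',p@u,p@v)
D=dict(np.load('pics/side3.npz'));rect(D,(590,333),8)
rect(W,p,103.5+30,vmin=130)
E
```

```text
u max 643.7350077883716 v 164.6144287982169 264.21833358278303
tile [589.82814788 335.36830612]
edge pts angle ((637.6723022460938, 344.84576416015625), (52.48950958251953, 99.65696716308594), 11.112703323364258)
tcp 644.8516635219329 210.39333303991287
{'xy': (586.9, 335.7), 'size': (161.8, 112.7), 'long_deg': 11.5, 'bbox': [149, 151, 58, 33, 1038]}
{'xy': (565.4, 326.4), 'size': (44.0, 29.4), 'long_deg': -78.9, 'bbox': [219, 291, 82, 44, 2891]}
```

Emit:
servo_tool --pt "-1 0 -0.4 2 0 0 0" --pt "-1 0 0 2.5 0 0 0" --pt "-1 0 0 2 0 0 0" --pt "-1 0 0 1.5 0 0 0" --pt "-1 0 0 0.7 0 0 0" --pt "-1 0 0 0.4 0 0 0" --pt "-1 0 0 0.2 0 0 0" --pt "-1 0 0 0 0 0 0" --pt "-1 0 0 0 0 0 0"

```text
clock: 5.4
position: [590.7, 337.5, 34.2]
ee_rot: [[0.982, 0.191, 0.002], [0.191, -0.982, 0.001], [0.002, -0.0, -1.0]]
ft_force: [-0.8, -0.0, -2.0]
opening: 0.735
finger_force: 58.1
```

Emit:
servo_tool --pt "-1 0 0 0.15 0 0 0" --pt "-1 0 0 0.1 0 0 0" --pt "-1 0 0 0 0 0 0" --pt "-1 0 0 0 0 0 0"

```text
clock: 5.8
position: [590.1, 337.3, 30.9]
ee_rot: [[0.982, 0.191, 0.0], [0.191, -0.982, 0.0], [0.0, -0.0, -1.0]]
ft_force: [-0.8, 0.4, -1.7]
opening: 0.734
finger_force: 58.1
```

Emit:
servo_tool --pt "-1 0 0 0.1 0 0 0" --pt "-1 0 0 0 0 0 0" --pt "-1 0 0 0.0 0 0 0"

```text
clock: 6.1
position: [590.2, 337.3, 30.8]
ee_rot: [[0.982, 0.191, 0.0], [0.191, -0.982, 0.0], [0.0, 0.0, -1.0]]
ft_force: [-2.8, 0.2, 5.2]
opening: 0.733
finger_force: 59.0
```

Emit:
servo_tool --pt "0.7 0 0 0 0 0 0" --pt "1 0 0 0 0 0 0" --pt "1 0 0 0 0 0 0" --pt "1 0 0 0 0 0 0" --pt "1 0 0 -2 0 0 0" --pt "1 0 0 -3 0 0 0" --pt "1 0 0 -3 0 0 0" --pt "1 0 0 -2 0 0 0" --pt "1 0 0 0 0 0 0" --pt "1 0 0 0 0 0 0"

```text
clock: 7.1
position: [590.0, 337.1, 129.6]
ee_rot: [[0.982, 0.191, -0.0], [0.191, -0.982, 0.0], [-0.0, -0.0, -1.0]]
ft_force: [-0.3, 0.3, -0.2]
opening: 0.993
finger_force: 0.0
```

```bash
python3 - <<'E'
from h import *
W=snap('wrist','w4')
p=(590,335)
rect(W,p,8); 
g=cv2.cvtColor(W['color'],cv2.COLOR_RGB2GRAY); print(proj(W,(590,335,38)),g[150:240:10,256])
go((404,302,130),None)
E
```

```text
{'xy': (590.4, 335.2), 'size': (150.0, 100.9), 'long_deg': 11.2, 'bbox': [204, 115, 112, 147, 15052]}
[260.22849864 205.91337179] [134 198 198 164 197 196 196 195 176]
[[-18.86, -0.11, -0.1], 'yaw', np.float64(-79.0)] j [0.36, 0.74, 1.38, 0.0, 1.03, 1.73]
```

View pics/w4.png

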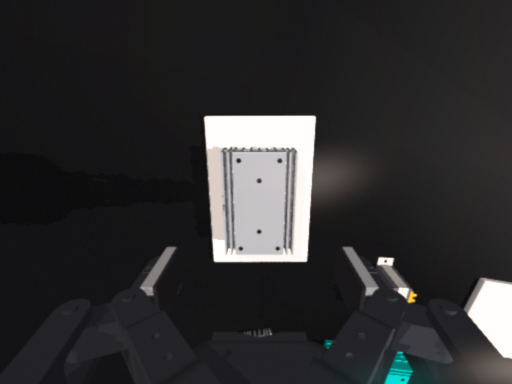

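The large sink stands centred on the tile: tile centre about (260,190), holes at (238,160), (279,160), (241,248) and (277,248). Next is the small sink.

Emit:
servo_tool --pt "1 -3.8 0 0 0 0 0" --pt "1 -3.8 0 0 0 0 0" --pt "1 -3.8 0 0 0 0 0" --pt "1 -3.8 0 0 0 0 0" --pt "1 -3.6 0 0 0 0 0" --pt "1 0 0 0 0 0 0" --pt "1 0 0 0 0 0 0"

```text
clock: 7.85
position: [404.5, 301.1, 128.8]
ee_rot: [[0.982, 0.191, -0.002], [0.191, -0.982, -0.001], [-0.002, 0.001, -1.0]]
ft_force: [1.4, -0.0, -0.6]
opening: 0.999
finger_force: 0.0
```

```bash
python3 - <<'E'
from h import *
W4=dict(np.load('pics/w4.npz'))
print('L',np.mean([ray(W4,q,38)[:2] for q in [(238,160),(279,160),(241,248),(277,248)]],0))
W=snap('wrist','w5')
r=rect(W,(404,302),20); go((*r['xy'],20),r['long_deg']+90)
E
```

```text
L [589.24635732 336.16032146]
{'xy': (402.3, 299.2), 'size': (39.8, 33.4), 'long_deg': 22.4, 'bbox': [239, 178, 41, 46, 1348]}
[[-0.42, 0.15, 10.91], 'yaw', np.float64(-79.0), 'rz', np.float64(-11.4)] j [0.42, 0.56, 1.84, -0.0, 0.75, 1.8]
```

View pics/w5.png

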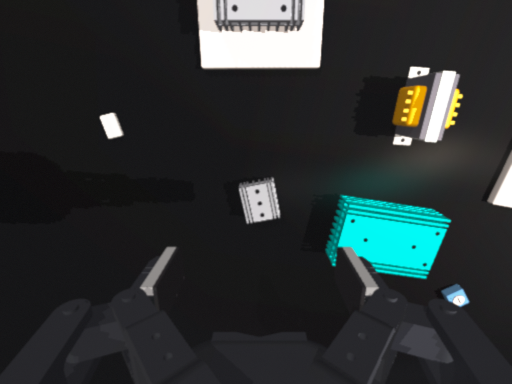

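Large sink is at (589.2,336.2) against tile (590.4,335.2), so it is good. The small sink is at (260,201) in the picture, and the turquoise block to its right has its near corner at (343,200). I'll open partly to keep clear.

Emit:
servo_tool --pt "0.3 -0.6 0.15 2 0 0 0" --pt "0.3 0 0 2 0 0 -6" --pt "0.3 0 0 2 0 0 -5.4" --pt "0.3 0 0 2 0 0 0" --pt "0.3 0 0 1.5 0 0 0" --pt "0.3 0 0 1.2 0 0 0" --pt "0.3 0 0 0 0 0 0" --pt "-1 0 0 0 0 0 0" --pt "-1 0 0 0 0 0 0" --pt "-1 0 0 0 0 0 0" --squeeze 40

```text
clock: 8.9
position: [400.6, 299.0, 23.6]
ee_rot: [[0.925, 0.381, 0.002], [0.381, -0.925, 0.001], [0.002, -0.0, -1.0]]
ft_force: [-0.4, -0.2, 0.0]
opening: 0.358
finger_force: 39.6
```

Emit:
servo_tool --pt "-1 0 0 0 0 0 0" --pt "-1 0 0 0 0 0 0" --pt "-1 0 0 0 0 0 0"

```text
clock: 9.2
position: [400.2, 298.9, 23.3]
ee_rot: [[0.925, 0.381, 0.001], [0.381, -0.925, 0.0], [0.001, -0.0, -1.0]]
ft_force: [-0.5, 0.4, 4.1]
opening: 0.361
finger_force: 40.0
```

```bash
python3 - <<'E'
from h import *
go((587,-303,160),98); S=dict(np.load('pics/side3.npz'));rect(S,(587,-303),8)
E
```

```text
[[-5.66, 62.76, -13.67], 'yaw', np.float64(-67.6), 'rz', np.float64(14.4)] j [0.42, 0.76, 1.9, 0.0, 0.49, 1.6]
{'xy': (585.4, -301.0), 'size': (83.6, 77.6), 'long_deg': 8.1, 'bbox': [346, 252, 47, 39, 1065]}
```

Emit:
servo_tool --pt "-1 0 0 -2 0 0 0" --pt "-1 0 0 -4 0 0 0" --pt "-1 0 0 -4 0 0 0" --pt "-1 -0.4 4.3 -3.7 0 0 0" --pt "-1 -0.4 4.5 0 0 0 0" --pt "-1 -0.4 4.5 0 0 0 0" --pt "-1 -0.4 4.5 0 0 0 0" --pt "-1 -0.4 4.5 0 0 0 0" --pt "-1 -0.4 4.5 0 0 0 0" --pt "-1 -0.4 4.5 0 0 0 0"

```text
clock: 10.2
position: [491.9, 1.8, 155.4]
ee_rot: [[0.925, 0.381, -0.0], [0.381, -0.925, 0.0], [-0.0, -0.0, -1.0]]
ft_force: [0.4, 0.3, -0.4]
opening: 0.366
finger_force: 39.8
```

Emit:
servo_tool --pt "-1 -0.4 4.5 0 0 0 0" --pt "-1 -0.4 4.5 0 0 0 0" --pt "-1 -0.4 4.5 0 0 0 0" --pt "-1 -0.4 4.5 0 0 0 0" --pt "-1 -0.4 4.5 0 0 0 0" --pt "-1 -0.4 4.5 0 0 0 0" --pt "-1 -0.5 4.5 0 0 0 7.2" --pt "-1 0 0 0 0 0 7.2" --pt "-1 0 0 0 0 0 0" --pt "-1 0 0 0 0 0 0"

```text
clock: 11.2
position: [584.2, -297.7, 154.7]
ee_rot: [[0.99, 0.142, -0.002], [0.142, -0.99, 0.002], [-0.002, -0.002, -1.0]]
ft_force: [0.4, 0.3, -0.7]
opening: 0.359
finger_force: 39.8
```

```bash
python3 - <<'E'
from h import *
W=snap('wrist','w6'); rect(W,(587,-303),8); go((587,-303,160),98)
E
```

```text
{'xy': (541.4, -304.6), 'size': (168.5, 112.3), 'long_deg': 8.2, 'bbox': [212, 149, 95, 139, 8153]}
[[0.18, 0.6, -0.51], 'yaw', np.float64(-81.8), 'rz', np.float64(0.2)] j [-0.64, 0.68, 1.43, 0.0, 1.04, 0.79]
```

View pics/w6.png

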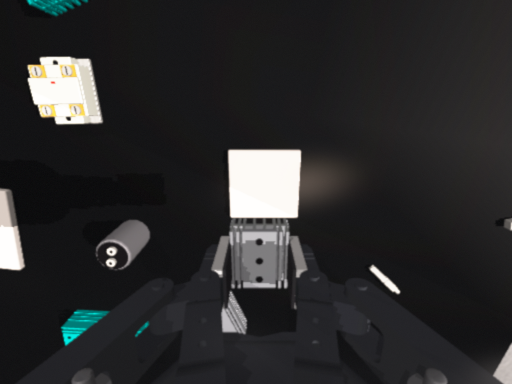

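The small sink is held square. The tile's far edge is at row 150, columns 229-301.

```bash
python3 - <<'E'
from h import *
W=dict(np.load('pics/w6.npz'));g=cv2.cvtColor(W['color'],cv2.COLOR_RGB2GRAY)
m=np.zeros_like(g);m[130:214,200:330]=(g[130:214,200:330]>150)
ct=max(cv2.findContours(m,0,1)[0],key=cv2.contourArea)[:,0,:]
w=np.array([ray(W,q,8)[:2] for q in ct],np.float32);rc=cv2.minAreaRect(w);print(rc)
a=np.radians(8.2);u=np.array([np.cos(a),np.sin(a)]);v=np.array([-u[1],u[0]])
c=((w@u).max()-37.5)*u+((w@v).min()+(w@v).max())/2*v;print(c,np.ptp(w@v)); go((*c,31.3),98.2)
E
```

```text
((590.0617065429688, -302.86126708984375), (69.63157653808594, 75.20236206054688), 8.215601921081543)
[ 587.41453727 -303.24277513] 75.19677172844871
[[0.23, 0.65, 12.36], 'yaw', np.float64(-81.8), 'rz', np.float64(-0.0)] j [-0.64, 0.68, 1.43, 0.0, 1.04, 0.79]
```

Emit:
servo_tool --pt "-1 0.23 0.65 2.5 0 0 0" --pt "-1 0 0 3 0 0 0" --pt "-1 0 0 3 0 0 0" --pt "-1 0 0 2 0 0 0" --pt "-1 0 0 1 0 0 0" --pt "-1 0 0 0.4 0 0 0" --pt "-1 0 0 0.2 0 0 0" --pt "-1 0 0 0 0 0 0" --pt "-1 0 0 0 0 0 0"

```text
clock: 12.15
position: [589.0, -305.1, 35.6]
ee_rot: [[0.99, 0.139, 0.002], [0.139, -0.99, -0.001], [0.002, 0.002, -1.0]]
ft_force: [-0.6, 0.6, 0.4]
opening: 0.364
finger_force: 39.8
```

Emit:
servo_tool --pt "-1 0 0 0.2 0 0 0" --pt "-1 0 0 0.1 0 0 0" --pt "-1 0 0 0 0 0 0" --pt "-1 0 0 0 0 0 0"

```text
clock: 12.55
position: [588.2, -304.8, 31.4]
ee_rot: [[0.99, 0.139, -0.0], [0.139, -0.99, 0.0], [-0.0, -0.0, -1.0]]
ft_force: [-0.3, -0.6, -0.5]
opening: 0.363
finger_force: 39.8
```

Emit:
servo_tool --pt "-1 0 -0.15 0.1 0 0 0" --pt "-1 0 0 0 0 0 0" --pt "-1 0 0 0 0 0 0"

```text
clock: 12.85
position: [588.4, -304.5, 31.4]
ee_rot: [[0.99, 0.139, 0.001], [0.139, -0.99, -0.002], [0.001, 0.002, -1.0]]
ft_force: [-1.7, -3.2, 5.3]
opening: 0.365
finger_force: 40.5
```

Contact. I'll release, lift, and head to the medium sink at about (415,-265).

Emit:
servo_tool --pt "0 0 0 0 0 0 0" --pt "0.5 0 0 0 0 0 0" --pt "0.5 0 0 0 0 0 0" --pt "0.5 0 0 -2 0 0 0" --pt "1 0 0 -3 0 0 0" --pt "1 0 0 -3 0 0 0" --pt "1 0 0 -2 0 0 0" --pt "1 0 0 0 0 0 0" --pt "1 0 0 0 0 0 0"

```text
clock: 13.75
position: [587.9, -302.9, 130.0]
ee_rot: [[0.99, 0.139, -0.0], [0.139, -0.99, 0.0], [-0.0, -0.0, -1.0]]
ft_force: [-0.6, -0.4, -0.9]
opening: 1.002
finger_force: 0.0
```

```bash
python3 - <<'E'
from h import *
W=snap('wrist','w7'); rect(W,(587,-303),8)
cv2.imwrite('pics/w7c.png',cv2.resize(cv2.imread('pics/w7.png')[120:290,180:340],(480,510)))
go((415,-265,130),122)
E
```

```text
{'xy': (587.9, -303.4), 'size': (76.6, 76.5), 'long_deg': 8.1, 'bbox': [219, 156, 80, 75, 5792]}
[[-16.54, -6.12, -0.05], 'yaw', np.float64(-82.0), 'rz', np.float64(-24.0)] j [-0.64, 0.72, 1.43, 0.0, 1.0, 0.79]
```

View pics/w7c.png

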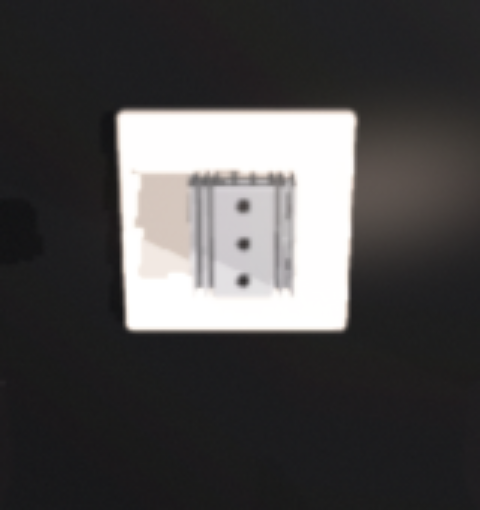

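The small sink stands at pixel (261,201), roughly mid-tile.

Emit:
servo_tool --pt "1 -4.2 -1.6 0 0 0 0" --pt "1 -4.2 -1.5 0 0 0 0" --pt "1 -4.2 -1.5 0 0 0 0" --pt "1 -3.9 -1.5 0 0 0 0" --pt "1 0 0 0 0 0 -8" --pt "1 0 0 0 0 0 -8" --pt "1 0 0 0 0 0 -8" --pt "1 0 0 0 0 0 0" --pt "1 0 0 0 0 0 0"

```text
clock: 14.7
position: [415.7, -265.3, 129.4]
ee_rot: [[0.85, 0.527, -0.002], [0.527, -0.85, 0.002], [-0.0, -0.002, -1.0]]
ft_force: [0.2, 1.1, 0.5]
opening: 0.998
finger_force: 0.0
```

```bash
python3 - <<'E'
from h import *
print(ray(dict(np.load('pics/w7.npz')),(261,201),28))
W=snap('wrist','w8'); r=rect(W,(415,-265),25); go((*r['xy'],22),r['long_deg']+90)
E
```

```text
[ 588.73571802 -305.59592651   28.        ]
{'xy': (416.0, -269.3), 'size': (66.9, 50.5), 'long_deg': 30.7, 'bbox': [235, 166, 57, 70, 3737]}
[[-0.19, 0.37, 10.75], 'yaw', np.float64(-58.1), 'rz', np.float64(1.2)] j [-0.8, 0.54, 1.87, 0.0, 0.73, 0.22]
```

View pics/w8.png

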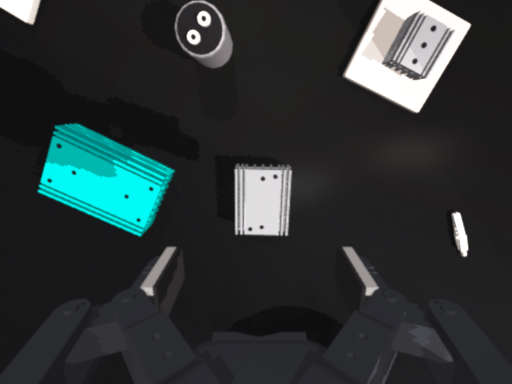

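The medium sink is at (263,200). The turquoise one's edge at (172,170) is clear of the fingers. The small sink is 2 mm off its tile centre, which is fine.

Emit:
servo_tool --pt "0.7 -0.33 0.37 2 0 0 1.2" --pt "0.7 0 0 2.5 0 0 0" --pt "0.7 0 0 2.5 0 0 0" --pt "0.7 0 0 1.5 0 0 0" --pt "0.7 0 0 1.3 0 0 0" --pt "0.7 0 0 0.9 0 0 0" --pt "0.7 0 0 0 0 0 0" --pt "-1 0 0 0 0 0 0" --pt "-1 0 0 0 0 0 0" --pt "-1 0 0 0 0 0 0" --squeeze 50

```text
clock: 15.75
position: [415.7, -271.0, 24.2]
ee_rot: [[0.859, 0.512, 0.001], [0.512, -0.859, -0.001], [0.0, 0.002, -1.0]]
ft_force: [-0.0, -0.1, 2.3]
opening: 0.574
finger_force: 53.0
```

Emit:
servo_tool --pt "-1 0 0 0 0 0 0" --pt "-1 0 0 0 0 0 0" --pt "-1 0 0 0 0 0 0"

```text
clock: 16.05
position: [415.7, -271.0, 24.2]
ee_rot: [[0.859, 0.512, 0.001], [0.512, -0.859, -0.001], [0.0, 0.002, -1.0]]
ft_force: [-0.6, 0.4, 6.2]
opening: 0.574
finger_force: 53.5
```

```bash
python3 - <<'E'
from h import *
go((491,21,160),90.5)
E
```

```text
[[21.42, -21.21, -13.61], 'yaw', np.float64(-59.2), 'rz', np.float64(30.3)] j [-0.8, 0.75, 1.9, 0.0, 0.48, 0.23]
```

Emit:
servo_tool --pt "-1 0 0 -2 0 0 0" --pt "-1 0 0 -4 0 0 0" --pt "-1 0 0 -4 0 0 0" --pt "-1 3.1 -3.1 -3.6 0 0 0" --pt "-1 3.1 -3.1 0 0 0 0" --pt "-1 3.1 -3 0 0 0 0" --pt "-1 3.1 -3 0 0 0 0" --pt "-1 3 -3 0 0 0 0" --pt "-1 3 -3 0 0 0 0" --pt "-1 3 -3 0 0 0 0"

```text
clock: 17.05
position: [489.2, 17.7, 155.1]
ee_rot: [[0.859, 0.512, -0.0], [0.512, -0.859, -0.0], [-0.0, -0.0, -1.0]]
ft_force: [1.0, -0.2, -1.5]
opening: 0.571
finger_force: 52.8
```

Emit:
servo_tool --pt "-1 0 0 0 0 0 7.6" --pt "-1 0 0 0 0 0 7.6" --pt "-1 0 0 0 0 0 7.6" --pt "-1 0 0 0 0 0 7.5" --pt "-1 0 0 0 0 0 0" --pt "-1 0 0 0 0 0 0"

```text
clock: 17.65
position: [489.1, 16.0, 155.0]
ee_rot: [[1.0, 0.011, -0.0], [0.011, -1.0, 0.0], [-0.0, -0.0, -1.0]]
ft_force: [-0.3, -0.2, -0.3]
opening: 0.57
finger_force: 52.7
```

```bash
python3 - <<'E'
from h import *
W=snap('wrist','w9');g=cv2.cvtColor(W['color'],cv2.COLOR_RGB2GRAY)
e=proj(W,(530,21,8));print('probe',e)
m=np.zeros_like(g);m[100:200,150:360]=(g[100:200,150:360]>180)
n,lab,st,_=cv2.connectedComponentsWithStats(m);print(st[1:][st[1:,4]>200])
ct=max(cv2.findContours(m,0,1)[0],key=cv2.contourArea)[:,0,:]
w=np.array([ray(W,q,8)[:2] for q in ct],np.float32);rc=cv2.minAreaRect(w);print(rc)
a=np.radians(.4);u=np.array([np.cos(a),np.sin(a)]);v=np.array([-u[1],u[0]])
c=((w@u).max()-50)*u+((w@v).min()+(w@v).max())/2*v;print(c,np.ptp(w@v)); go((*c,32.2),90.4)
E
```

```text
probe [253.60148051 149.14277582]
[[ 204  139   98   61 5653]]
((508.0481262207031, 22.057371139526367), (64.33702087402344, 99.6956558227539), 0.7000245451927185)
[490.46560172  21.92755448] 99.8859389173895
[[0.14, -0.6, 12.28], 'yaw', np.float64(-89.4), 'rz', np.float64(0.2)] j [-0.2, 0.49, 1.86, 0.0, 0.79, 1.36]
```

View pics/w9.png

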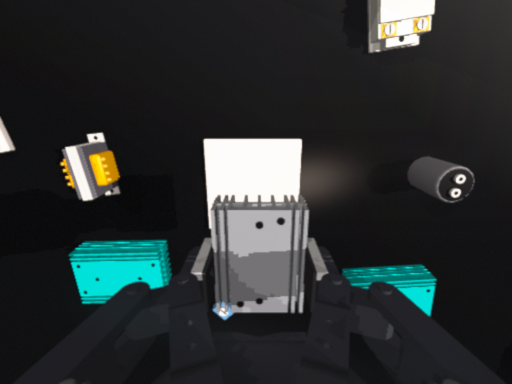

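The medium sink is held square. The tile's far edge is at row 139, columns 204-301. Lowering.

Emit:
servo_tool --pt "-1 0.14 -0.6 2.5 0 0 0" --pt "-1 0 0 3 0 0 0" --pt "-1 0 0 3 0 0 0" --pt "-1 0 0 2 0 0 0" --pt "-1 0 0 1 0 0 0" --pt "-1 0 0 0.4 0 0 0" --pt "-1 0 0 0.2 0 0 0" --pt "-1 0 0 0 0 0 0" --pt "-1 0 0 0 0 0 0"

```text
clock: 18.6
position: [491.3, 21.8, 34.9]
ee_rot: [[1.0, 0.009, 0.002], [0.009, -1.0, -0.0], [0.002, 0.0, -1.0]]
ft_force: [-0.5, 0.0, -1.7]
opening: 0.575
finger_force: 52.7
```

Emit:
servo_tool --pt "-1 0 0 0.1 0 0 0" --pt "-1 0 0 0 0 0 0" --pt "-1 0 0 0 0 0 0"

```text
clock: 18.9
position: [490.8, 21.9, 33.4]
ee_rot: [[1.0, 0.009, 0.001], [0.009, -1.0, -0.0], [0.001, 0.0, -1.0]]
ft_force: [-0.6, 0.5, -0.7]
opening: 0.573
finger_force: 52.7
```

Emit:
servo_tool --pt "-1 0 0 0.12 0 0 0" --pt "-1 0 0 0.08 0 0 0" --pt "-1 0 0 0 0 0 0" --pt "-1 0 0 0 0 0 0"

```text
clock: 19.3
position: [490.9, 21.9, 32.2]
ee_rot: [[1.0, 0.009, 0.001], [0.009, -1.0, -0.0], [0.001, 0.0, -1.0]]
ft_force: [-2.1, 0.4, 9.5]
opening: 0.577
finger_force: 53.9
```

Emit:
servo_tool --pt "0.6 0 0 0 0 0 0" --pt "0.8 0 0 0 0 0 0" --pt "0.8 0 0 0 0 0 0" --pt "0.8 0 0 -2 0 0 0" --pt "1 0 0 -3 0 0 0" --pt "1 0 0 -3 0 0 0" --pt "1 0 0 -2 0 0 0" --pt "1 0 0 0 0 0 0" --pt "1 0 0 0 0 0 0"

```text
clock: 20.2
position: [490.6, 22.0, 131.0]
ee_rot: [[1.0, 0.009, 0.0], [0.009, -1.0, -0.0], [0.0, 0.0, -1.0]]
ft_force: [0.1, -0.8, -0.4]
opening: 0.996
finger_force: 0.0
```

```bash
python3 - <<'E'
from h import *
W=snap('wrist','w10'); rect(W,(490,21),8)
go((652,-100,130))
E
```

```text
{'xy': (490.7, 14.6), 'size': (115.4, 100.5), 'long_deg': -89.5, 'bbox': [204, 143, 122, 98, 10211]}
[[16.09, 12.34, 0.01], 'yaw', np.float64(-89.5)] j [-0.18, 0.54, 1.87, -0.0, 0.73, 1.38]
```

Emit:
servo_tool --pt "1 3.3 2.5 0 0 0 0" --pt "1 3.2 2.5 0 0 0 0" --pt "1 3.2 2.5 0 0 0 0" --pt "1 3.2 2.5 0 0 0 0" --pt "1 3.2 2.3 0 0 0 0" --pt "1 0 0 0 0 0 0" --pt "1 0 0 0 0 0 0"

```text
clock: 20.95
position: [651.7, -99.9, 128.6]
ee_rot: [[1.0, 0.008, -0.004], [0.008, -1.0, 0.001], [-0.004, -0.002, -1.0]]
ft_force: [-0.2, -0.5, -0.7]
opening: 1.002
finger_force: 0.0
```

```bash
python3 - <<'E'
from h import *
W=snap('wrist','w11'); r=rect(W,(652,-100),26,vmin=90,smax=130)
a=cv2.imread('pics/w10.png')[110:280,170:350]; b=cv2.imread('pics/w11.png')
cv2.imwrite('pics/c11.png',np.hstack([cv2.resize(a,(300,283)),cv2.resize(b[50:310,120:440],(348,283))]))
go((*r['xy'],26))
E
```

```text
{'xy': (657.5, -103.6), 'size': (60.0, 46.1), 'long_deg': 9.4, 'bbox': [235, 160, 55, 67, 3023]}
[[0.71, 0.48, 10.28], 'yaw', np.float64(-89.5)] j [-0.32, 0.71, 1.44, 0.0, 1.0, 1.24]
```

View pics/c11.png

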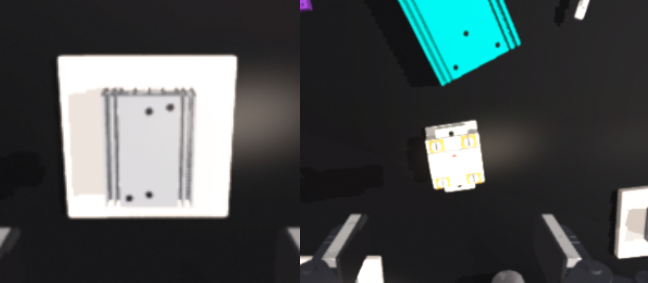

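Left crop shows the medium sink centred on its tile (149,153). Right crop shows the relay at (455,160) with four gold terminals, lengthwise near the x axis. I'll triangulate the terminals to remove height bias.

```bash
python3 - <<'E'
from h import *
print('M',ray(dict(np.load('pics/w10.npz')),(259.4,201.9),33))
for n,win in (('w11',(235,160,55,67)),('wrist0',(253,215,48,42))):
    W=dict(np.load(f'pics/{n}.npz'));h=cv2.cvtColor(W['color'],cv2.COLOR_RGB2HSV)
    x,y,a,b=win; s=h[y:y+b,x:x+a]
    m=((s[...,0]>10)&(s[...,0]<35)&(s[...,1]>70)&(s[...,2]>90)).astype(np.uint8)
    m=cv2.morphologyEx(m,cv2.MORPH_CLOSE,np.ones((5,5)))
    k,lab,st,ce=cv2.connectedComponentsWithStats(m)
    C=[ce[i]+[x,y] for i in range(1,k) if st[i,4]>=8]; print(n,[(c.round(1).tolist()) for c in C])
    for z in (18,22,26): print(z,np.mean([ray(W,c,z)[:2] for c in C],0).round(1),[ray(W,c,z)[:2].round().tolist() for c in C])
E
```

```text
M [491.79523337  20.61247439  33.        ]
w11 [[273.8, 178.4], [244.9, 182.6], [284.5, 214.0], [274.2, 213.5], [255.9, 216.2], [246.3, 219.4]]
18 [ 645.5 -104.8] [[671.0, -114.0], [667.0, -88.0], [636.0, -125.0], [636.0, -115.0], [633.0, -98.0], [630.0, -89.0]]
22 [ 647.  -104.8] [[672.0, -114.0], [668.0, -88.0], [637.0, -125.0], [638.0, -115.0], [635.0, -98.0], [632.0, -89.0]]
26 [ 648.5 -104.7] [[673.0, -114.0], [669.0, -88.0], [639.0, -125.0], [640.0, -115.0], [637.0, -98.0], [633.0, -89.0]]
wrist0 [[288.4, 226.6], [265.4, 229.8], [292.3, 245.4], [267.1, 248.3]]
18 [ 653.2 -103.6] [[668.0, -85.0], [634.0, -91.0], [675.0, -116.0], [637.0, -122.0]]
22 [ 652.8 -101.5] [[667.0, -84.0], [634.0, -89.0], [674.0, -114.0], [637.0, -119.0]]
26 [652.5 -99.4] [[667.0, -82.0], [634.0, -87.0], [673.0, -112.0], [636.0, -117.0]]
```

Emit:
servo_tool --pt "0.6 0.06 0.36 2 0 0 0" --pt "0.6 0 0 2.5 0 0 -4.5" --pt "0.6 0 0 2.5 0 0 -4.4" --pt "0.6 0 0 1.5 0 0 0" --pt "0.6 0 0 1.3 0 0 0" --pt "0.6 0 0 0.8 0 0 0" --pt "0.6 0 0 0 0 0 0" --pt "-1 0 0 0 0 0 0" --pt "-1 0 0 0 0 0 0" --pt "-1 0 0 0 0 0 0" --squeeze 50

```text
clock: 22.0
position: [654.3, -103.6, 26.4]
ee_rot: [[0.987, 0.163, 0.002], [0.163, -0.987, -0.001], [0.002, 0.001, -1.0]]
ft_force: [-0.4, 0.2, 3.4]
opening: 0.511
finger_force: 52.6
```

Emit:
servo_tool --pt "-1 0 0 0 0 0 0" --pt "-1 0 0 0 0 0 0" --pt "-1 0 0 0 0 0 0"

```text
clock: 22.3
position: [654.3, -103.6, 26.3]
ee_rot: [[0.987, 0.163, 0.002], [0.163, -0.987, -0.001], [0.002, 0.001, -1.0]]
ft_force: [0.4, -0.3, 5.3]
opening: 0.513
finger_force: 52.9
```

```bash
python3 - <<'E'
from h import *
go((589.3,336.2,160),101.2)
E
```

```text
[[0.8, -44.43, -13.41], 'yaw', np.float64(-80.6), 'rz', np.float64(-1.8)] j [-0.33, 0.86, 1.47, -0.0, 0.81, 1.08]
```

Emit:
servo_tool --pt "-1 0 0 -2 0 0 0" --pt "-1 0 0 -4 0 0 0" --pt "-1 0 0 -4 0 0 0" --pt "-1 0.1 -4 -3.6 0 0 0" --pt "-1 0.1 -4.4 0 0 0 0" --pt "-1 0.1 -4.4 0 0 0 0" --pt "-1 0.1 -4.4 0 0 0 0" --pt "-1 0.1 -4.4 0 0 0 0" --pt "-1 0.1 -4.4 0 0 0 0" --pt "-1 0.1 -4.4 0 0 0 0"

```text
clock: 23.3
position: [610.0, 196.6, 158.1]
ee_rot: [[0.987, 0.163, -0.001], [0.163, -0.987, -0.0], [-0.001, -0.0, -1.0]]
ft_force: [1.0, -0.2, -0.6]
opening: 0.514
finger_force: 52.2
```

Emit:
servo_tool --pt "-1 0.1 -4.4 0 0 0 0" --pt "-1 0.1 -4.4 0 0 0 0" --pt "-1 0 -4.8 0 0 0 0" --pt "-1 0 0 0 0 0 -1.8" --pt "-1 0 0 0 0 0 0" --pt "-1 0 0 0 0 0 0"

```text
clock: 23.9
position: [590.4, 329.0, 158.0]
ee_rot: [[0.981, 0.194, -0.001], [0.194, -0.981, -0.001], [-0.001, 0.001, -1.0]]
ft_force: [0.8, 0.5, -0.4]
opening: 0.514
finger_force: 52.2
```

```bash
python3 - <<'E'
from h import *
go((589.3,336.2,64.3),101.2)
W=snap('wrist','w12'); p=observe()['position']; z0=p[2]-26.3
cv2.imwrite('pics/c12.png',cv2.resize(cv2.imread('pics/w12.png')[90:340,160:360],(640,800))[:600] if 0 else cv2.resize(cv2.imread('pics/w12.png')[90:340,140:380],(576,600)))
h=cv2.cvtColor(W['color'],cv2.COLOR_RGB2HSV)
m=((h[...,0]>10)&(h[...,0]<35)&(h[...,1]>70)&(h[...,2]>90)).astype(np.uint8);m[:180]=0;m[:,:180]=0;m[:,340:]=0
m=cv2.morphologyEx(m,cv2.MORPH_CLOSE,np.ones((9,9)))
k,lab,st,ce=cv2.connectedComponentsWithStats(m);R=observe()['ee_rot']
for i in range(1,k):
    if st[i,4]>15: w=ray(W,ce[i],z0+20);print(ce[i].round(),st[i,4],(R.T@(w-p)).round(1))
E
```

```text
[[0.05, -0.73, 9.37], 'yaw', np.float64(-78.8), 'rz', np.float64(-0.0)] j [0.34, 0.7, 1.37, -0.0, 1.07, 1.72]
[234. 235.] 243 [ 14.1 -13.3   6.3]
[284. 236.] 241 [14.1 14.   6.3]
[235. 288.] 154 [-20.5 -13.8   6.3]
[283. 288.] 164 [-20.1  14.7   6.3]
```

View pics/c12.png

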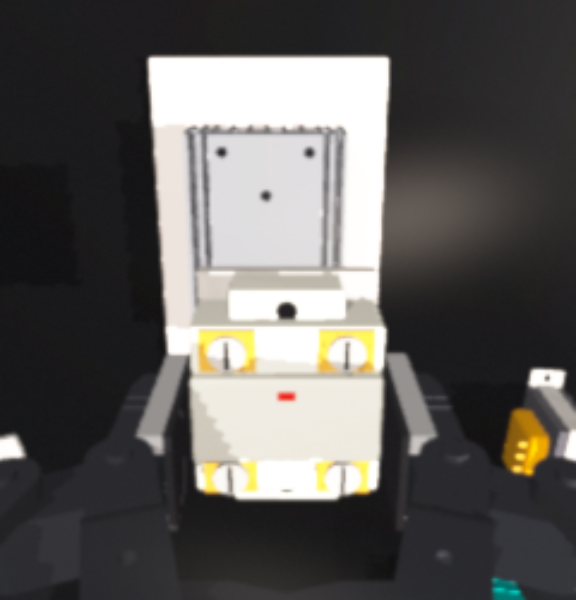

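```bash
python3 - <<'E'
from h import *
W4=dict(np.load('pics/w4.npz'));W=dict(np.load('pics/w12.npz'))
a=np.mean([ray(W4,q,38)[:2] for q in [(238,160),(279,160)]],0)
b=np.mean([ray(W,(140+x/2.4,90+y/2.4),38)[:2] for x,y in [(221,152),(309,152)]],0)
print(a,b,b-a)
E
```

```text
[629.53074568 344.23419799] [629.11279148 343.68811796] [-0.4179542  -0.54608003]
```

Emit:
servo_tool --pt "-1 0.27 -0.75 2 0 0 0" --pt "-1 0 0 2.5 0 0 0" --pt "-1 0 0 2 0 0 0" --pt "-1 0 0 1.2 0 0 0" --pt "-1 0 0 0.6 0 0 0" --pt "-1 0 0 0.3 0 0 0" --pt "-1 0 0 0.2 0 0 0" --pt "-1 0 0 0 0 0 0" --pt "-1 0 0 0 0 0 0"

```text
clock: 24.85
position: [592.4, 337.6, 71.4]
ee_rot: [[0.981, 0.194, 0.001], [0.194, -0.981, 0.001], [0.001, -0.0, -1.0]]
ft_force: [0.6, 0.9, -1.5]
opening: 0.511
finger_force: 52.2
```

Emit:
servo_tool --pt "-1 0 0 0.2 0 0 0" --pt "-1 0 0 0 0 0 0" --pt "-1 0 0 0 0 0 0"

```text
clock: 25.15
position: [591.9, 337.5, 68.6]
ee_rot: [[0.981, 0.194, 0.0], [0.194, -0.981, 0.0], [0.0, -0.0, -1.0]]
ft_force: [-0.4, 0.6, -0.4]
opening: 0.512
finger_force: 52.2
```

Emit:
servo_tool --pt "-1 0 0.05 0.2 0 0 0" --pt "-1 0 0 0.1 0 0 0" --pt "-1 0 0 0 0 0 0" --pt "-1 0 0 0 0 0 0"

```text
clock: 25.55
position: [592.0, 336.9, 65.4]
ee_rot: [[0.981, 0.194, -0.0], [0.194, -0.981, -0.0], [-0.0, 0.0, -1.0]]
ft_force: [0.7, -0.4, -1.3]
opening: 0.515
finger_force: 52.2
```

Emit:
servo_tool --pt "-1 0 0 0.1 0 0 0" --pt "-1 0 0 0 0 0 0" --pt "-1 0 0 0 0 0 0"

```text
clock: 25.85
position: [592.1, 336.9, 64.5]
ee_rot: [[0.981, 0.194, -0.0], [0.194, -0.981, -0.0], [-0.0, -0.0, -1.0]]
ft_force: [-0.4, 0.5, -1.0]
opening: 0.51
finger_force: 52.2
```

Emit:
servo_tool --pt "-1 0 0 0.08 0 0 0" --pt "-1 0 0 0 0 0 0" --pt "-1 0 0 0 0 0 0"

```text
clock: 26.15
position: [592.1, 336.9, 64.4]
ee_rot: [[0.981, 0.194, 0.0], [0.194, -0.981, 0.0], [0.0, 0.0, -1.0]]
ft_force: [-2.1, -1.0, 4.9]
opening: 0.509
finger_force: 52.8
```

Contact at the expected height. Release and lift.

Emit:
servo_tool --pt "0.4 0 0 0 0 0 0" --pt "0.8 0 0 0 0 0 0" --pt "0.8 0 0 0 0 0 0" --pt "0.8 0 0 0 0 0 0" --pt "0.8 0 0 -2 0 0 0" --pt "1 0 0 -3 0 0 0" --pt "1 0 0 -3 0 0 0" --pt "1 0 0 -2 0 0 0" --pt "1 0 0 0 0 0 0" --pt "1 0 0 0 0 0 0"

```text
clock: 27.15
position: [591.9, 336.8, 163.5]
ee_rot: [[0.981, 0.194, -0.0], [0.194, -0.981, 0.0], [-0.0, -0.0, -1.0]]
ft_force: [0.3, -0.5, -0.1]
opening: 0.999
finger_force: 0.0
```

```bash
python3 - <<'E'
from h import *
W=snap('wrist','w13')
h=cv2.cvtColor(W['color'],cv2.COLOR_RGB2HSV)
m=((h[...,0]>10)&(h[...,0]<35)&(h[...,1]>70)&(h[...,2]>90)).astype(np.uint8);m[:100]=0;m[260:]=0;m[:,180:][:,160:]=0
m[:,:180]=0
m=cv2.morphologyEx(m,cv2.MORPH_CLOSE,np.ones((7,7)))
k,lab,st,ce=cv2.connectedComponentsWithStats(m);P=[ce[i] for i in range(1,k) if st[i,4]>15]
print(np.round(P)); w=np.array([ray(W,q,58)[:2] for q in P]);print(w.round(1),w.mean(0))
for n in ('side','scene'): snap(n,n+'13')
h0={n:cv2.imread(f'pics/{n}.png') for n in ('side0','side13','scene0','scene13')}
for n,(s,e) in {'purple':((125,80,40),(160,255,255)),'amber':((15,150,120),(28,255,255))}.items():
  for c in ('side','scene'):
    for t in ('0','13'):
      g=cv2.inRange(cv2.cvtColor(h0[c+t],cv2.COLOR_BGR2HSV),s,e); 
      x=dict(side=(150,120,340,220),scene=(200,140,390,250))[c];q=g[x[1]:x[3],x[0]:x[2]];print(n,c,t,cv2.countNonZero(q),np.argwhere(q).mean(0).round(1))
E
```

```text
[[243. 184.]
 [274. 184.]
 [244. 219.]
 [273. 219.]]
[[604.7 352.7]
 [610.1 325.8]
 [570.7 345.7]
 [576.  318.9]] [590.3451003  335.74480606]
purple side 0 400 [ 51.5 149.9]
purple side 13 400 [ 51.5 149.9]
purple scene 0 614 [ 84.7 152.5]
purple scene 13 623 [ 84.7 152.5]
amber side 0 86 [74.7 47.5]
amber side 13 85 [73.3 44.4]
amber scene 0 84 [26.9 78. ]
amber scene 13 86 [26.9 78. ]
```

Relay is within about 1.5 mm of the sink centre, and the bystanders are unmoved. Handing in.

```bash
python3 -c "
from workcell import job_done
print(job_done())"
```

```text
the job is handed in; nothing more can be done
None
```

The job is handed in (no verdict came back): all three heat sinks stand about 1–2 mm off their tile centres, the relay sits within about 1.5 mm of the large sink's centre, and before/after pictures show the breadboard and transformer unmoved (the capacitor wasn't compared).

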